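# Brace the chopper lid and hold the paddle at speed three

## Robot

A 6-joint arm with a two-finger parallel gripper is mounted at the origin on the work surface. World frame = base frame: x ahead of the robot, y to its left, z up, the work surface at z = 0. Lengths are in m, angles in rad, forces in N, time in s.
With the tool pointing down it reaches from about 0.3 to 0.875 m from the base axis. Payload 4.2 kg.
Tool frame: the origin (TCP) lies on the front face of the gripper's body, between the roots of the fingers; the fingertips stand 73 mm ahead of it and the grasp point (between the pads) lies 54 mm ahead of it; z points along the fingers, y is the line along which they close (so a half turn about z gives the same grasp; the last joint's range is limited). The gripper opens to 85 mm and grips with 20 to 120 N. Pads are 22 mm wide; open, the fingers measure 114 mm over their backs; the gripper's body (76 mm by 85 mm) begins 54 mm behind the grasp point. The pads swing forward as they close: fully open they stand 13 mm farther back than shut.
Start: joints at [-1.346, 0.32, 1.565, -0, 1.257, -0.02], TCP at [0.139, -0.558, 0.304] pointing down, gripper open.
Joint ranges: [-3.11, 3.11], [-0.84, 2.01], [0.21, 2.61], [-1.34, 4.49], [0.05, 2.63], [-2.56, 2.56]. Speed limits (rad/s): [2.57, 2.57, 3.14, 3.14, 3.14, 3.14].

## Interface

Orientations are given as a unit quaternion [x, y, z, w].
In Python, from bench import env gives the robot as it stands.
- The arm moves only by the tool jog_arm, never from a script. Its argument "series" is a list that holds one entry, the list of rows, each a list of 7 numbers: the shift along the tool's x, y, z in mm, then the turn, a rotation vector about the tool's x, y, z in degrees, then the closure, from 0 (fully open) to 1 (shut). In form: [[[tx, ty, tz, rx, ry, rz, gripper], ...]]. A call has 1 to 8 rows; each row shifts and turns the commanded pose from where the row before left it, along the tool's axes as they then stand; what a row does not reach is not made up. A row lasts 1/10 s, in which the tool goes at most 50 mm and 8.59 degrees, less where a joint would pass 70% of its speed; a pose out of reach is approached as far as the arm can. A call is refused whole if a number of a shift passes 50 or a number of a turn 8.59, either way. A call with a gripper value outside its range is refused whole. The fingers move at their own pace and stop on an object; "grip_force" is the grip in N (left out, the last holds). Time passes only in rows, so rows that do not move let the fingers close. It gives the time, the measured TCP pose, the force, the opening and the grip force at its end, in the units of the state.
- env.state(): the state, without advancing time (a new reading comes with each control period).
- env.capture(name): name is "scene" or "top" or "wrist"; returns the picture (480x640x3 uint8, red, green, blue); there is no depth.
- env.camera_model(name): a dict with "vfov" (degrees; the focal length in pixels is half the picture's height over the tangent of half this angle, whatever the lens; pixels are square), "cx", "cy" (the principal point, pixels), "rvec" (rotation vector, rad) and "tvec" (3), from world to camera coordinates, as OpenCV has them; the wrist camera has in their place "mount" (4x4, takes a point from camera to tool coordinates, whose origin is the TCP and whose axes are the flange's). Camera axes: x right, y down, z forward; pixel columns grow to the right and rows downward; lengths in m; the calibration is good to about 2 mm. The wrist camera is an equidistant fisheye: a pixel r from the principal point sees the ray r / f radians off the axis. A picture is of the moment at which its call begins: read the wrist's pose just before it. camera_model takes no time and is no camera call.
- env.job_done(): hands the job in; it is judged then, once.
Trained networks look in the newest picture that a camera, given by its name, has taken for a name from the list of things; names that differ only in an ending like _2 or _b are one class to them, and where a whole thing is asked for, a point or a joint stands for the part that bears it (a point fixed in the world has none). Each returns a list of dicts, best first, with "conf" (0 to 1); they miss things now and then, are a little off and sometimes report something else, mostly with a low value. They report only what shows in the picture. A call takes as long as a camera call.
- env.search_frame(camera, target): "location" ([x, y, z] in m, in world coordinates, good to about 4 mm: the middle of the surface that is visible of it).
The state is a dict: "clock": time; "joints": joint angles; "dq": joint speeds; "joint_torque": joint torques, N m; "position": TCP position; "orientation": TCP orientation; "ft_force": force on the tool from outside, world axes, zero at the start; "wrist_torque": the same for the moment, N m; "grip_width": finger opening in m; "grasp_force": force on a finger pad.
Only numpy, scipy, OpenCV 4.12 (cv2) and the standard library are available. Lean on these libraries where they do the work, as an engineer would, in place of code of your own. Each camera call takes 0.05 s, during which the arm holds its last target. There are 200 camera calls.

## Task

Run the food chopper at top speed: first swing the steel brace across the lid until it clicks into its end position by the clip, then press the red paddle down past its first two clicks to the third, lowest one. The paddle springs back up when let go, so finish with the gripper's fingers still holding it down there; do not press the paddle before the brace is seated, and leave the things standing around the chopper where they are.

Things in the scene. Friction and masses are not known exactly. Their poses are not given: they have to be found in the camera images.
- chopper: Food chopper fixed to the counter: white base 220 x 200 mm, 74 high, clear bowl, green lid (128 across, top at 185). Origin on the counter; x points to its back, y to its left, z up; its front (-x) faces the robot roughly. Base x -100..120, y -100..100; bowl axis at x 50, y 0. Brace post at x 50, y 85; white clip post at x 50, y -88, 206 high.
- brace (a joint): Brace angle about its upright hinge, rad. 0: points to the chopper's -x; grows counter-clockwise from above, as the grip swings over the lid to the clip; seat at 1.571 (points to -y), stop at 1.60. Starts at 0 to 0.6 and stays where left. From about 0.9 on the end notch draws it in (1 N at the grip). Seated: above 1.50.
- brace_grip (a point): Centre of the top face of the round upright orange grip on the brace: 20 mm diameter, standing 41 mm proud of the flat steel bar (24 wide, 10 thick, top 201 mm above the counter). The point is 242 mm above the counter and moves on a circle of 125 mm radius about brace_hinge. Room all round it.
- brace_hinge (a point): Point on the brace's upright hinge axis, at the bar's mid-height, 196 mm above the counter. Fixed on the chopper; its axes are the chopper's.
- paddle (a joint): Angle of the red paddle, rad. 0: up, at rest, pad end tilted up 0.30 rad; grows as the pad goes down. Clicks at 0.18, 0.36 and 0.54, stop at 0.58. A spring returns it to 0 from anywhere; pressing at the pad takes 1 to 9 N on the way, about 7 N at the third click. Third click: above 0.49.
- paddle_pad (a point): Centre of the top face of the paddle's red pad, 44 x 44 mm, 12 mm thick, 85 mm from paddle_hinge towards the chopper's front, this top face 6 mm above the hinge line. 116 mm above the counter at rest, 71 mm at the third click. Free space under it. x points along the paddle to the hinge, z is the pad's upward normal.
- paddle_hinge (a point): Centre of the paddle's level hinge axis (along the chopper's y), 85 mm above the counter, at x -70, y 0 on the chopper. Fixed on the chopper; its axes are the chopper's.
- spice_jar: Small amber spice jar with red cap, 42 mm diameter, 100 mm high, stands to the chopper's right (-y). Origin at the centre of its underside. Leave it.
- bowl: Blue ceramic bowl, 110 mm diameter, 50 mm high, stands to the chopper's left (+y). Origin at the centre of its underside. Leave it.
- sauce_jar: Brown-red sauce jar with red cap, 68 mm diameter, 120 mm high, behind the chopper. Origin at the centre of its underside. Leave it.
- oil_bottle: Small green oil bottle, 54 mm diameter, 150 mm high, behind the chopper. Origin at the centre of its underside. Leave it.
- mug: White mug, 80 mm diameter, 90 mm high, behind the chopper. Origin at the centre of its underside. Leave it.
- spoon: Wooden spoon lying on the counter near the robot's base, on its left. Origin at the underside of the spoon; x along it. Leave it.

How it is judged:
On the way, in this order (a step that is already met when the one before it is completed fails the run):
1. the brace is seated in its end notch, with the paddle still up (value of joint brace above 1.5 rad and value of joint paddle below 0.12 rad), for 0.3 s.
2. the fingers press the paddle to its third click (value of joint paddle above 0.49 rad and value of joint brace above 1.5 rad and contact force between the fingers and paddle above 1.5 N), for 0.3 s.
At the end, for the whole second after the job is handed in: The paddle is beyond 0.49 rad (third click at 0.54), held down there by the gripper's fingers with more than 1.5 N, the brace is seated (beyond 1.50 rad), and every thing standing around is upright and within 30 mm of where it was (all of step 2 and distance of each of spice_jar, bowl, sauce_jar, oil_bottle, mug, spoon from where it was at the start of the episode below 0.03 m and angle between each of spice_jar, bowl, sauce_jar, oil_bottle, mug's own z axis and vertical below 0.3 rad); the arm keeps its last pose, push and grip.
It fails at once if the paddle is pressed (beyond 0.15 rad) while the brace is not seated (value of joint paddle above 0.15 rad and value of joint brace below 1.45 rad).
It fails at once if a thing around the chopper is shifted by more than 30 mm or tipped (distance of any of spice_jar, bowl, sauce_jar, oil_bottle, mug, spoon from where it was at the start of the episode above 0.03 m or angle between any of spice_jar, bowl, sauce_jar, oil_bottle, mug's own z axis and vertical above 0.3 rad).
It also fails if it takes over 51 s, if anything falls off the work surface, if the arm or the gripper's body presses on something with over 40 N, if the wrist force passes 120 N, or if a joint passes its speed limit or range.

## Working session

There is one attempt and no reset: what is moved stays moved. The work goes in short steps, Python scripts to look and compute and a tool call to move; the robot and the scene stay as the last step left them, time stands still between calls to the robot, and variables do not carry over. Pictures are saved under pics/ and viewed, at most 10 in all, crops included, and the job is handed in when it is done.

Besides the shell and the picture viewer there is one more tool, called after "Request:" as a command line: name --argument value ..., lists and objects as JSON in quotes. jog_arm: Moves the arm, as the interface text tells. Its arguments: {"type":"object","properties":{"series":{"type":"array","items":{"type":"array","items":{"type":"array","items":{"type":"number"}}}},"grip_force":{"type":"number"}},"required":["series"]}

```bash
mkdir -p pics; python3 - <<'E'
from bench import env
import cv2,numpy as np
for c in ("scene","top"):
    cv2.imwrite(f"pics/{c}0.png",env.capture(c)[:,:,::-1])
    for t in ("brace_grip","paddle_pad","chopper","brace_hinge","spice_jar","bowl","spoon"):
        r=env.search_frame(c,t)
        print(c,t,[(np.round(d["location"],3).tolist(),round(d["conf"],2)) for d in r[:2]])
s=env.state();print(s["clock"],s["position"],s["orientation"],s["ft_force"])
E
```

```text
scene brace_grip [([0.576, -0.043, 0.202], 0.84)]
scene paddle_pad [([0.248, 0.273, 0.01], 0.73), ([0.445, 0.06, 0.026], 0.64)]
scene chopper [([0.664, -0.07, 0.116], 0.6)]
scene brace_hinge [([0.666, -0.072, 0.112], 0.66)]
scene spice_jar [([0.697, -0.272, 0.071], 0.58)]
scene bowl [([0.447, 0.062, 0.025], 0.75)]
scene spoon [([0.248, 0.277, 0.008], 0.67)]
top brace_grip [([0.564, -0.052, 0.2], 0.78), ([0.77, 0.112, 0.118], 0.73)]
top paddle_pad [([0.474, -0.143, 0.113], 0.71), ([0.683, -0.279, 0.079], 0.19)]
top chopper [([0.594, -0.084, 0.111], 0.62), ([0.77, 0.116, 0.116], 0.38)]
top brace_hinge [([0.6, -0.084, 0.111], 0.62)]
top spice_jar []
top bowl [([0.469, 0.07, 0.023], 0.79), ([0.228, 0.302, 0.016], 0.26)]
top spoon [([0.228, 0.298, 0.015], 0.91), ([0.6, -0.087, 0.112], 0.17)]
0.8 [ 0.13934561 -0.55786456  0.30395616] [9.92522019e-01 1.22065697e-01 6.57427504e-06 8.13514566e-05] [0.20986994 0.29060303 0.25759107]
```

View pics/scene0.png

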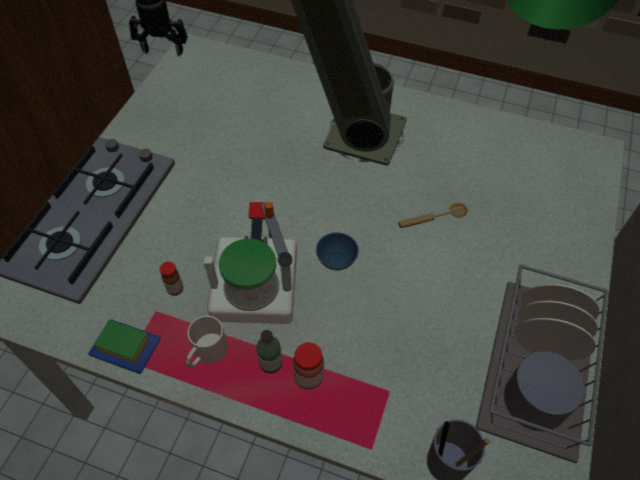

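View pics/top0.png

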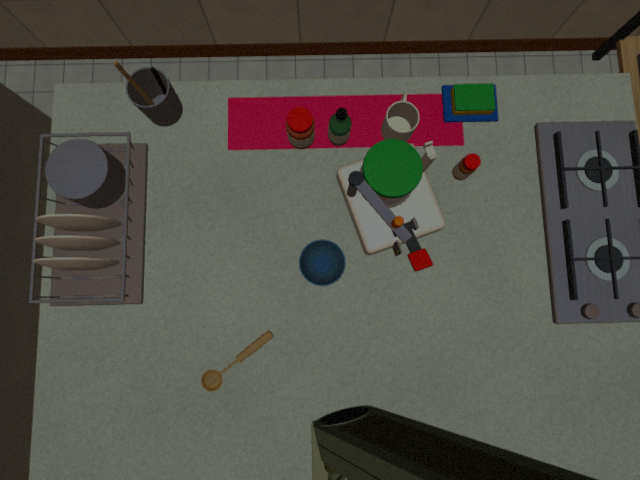

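The scene view shows the grip at (268,208), the pad near (257,210), the hinge cap at (285,258) and the clip at (209,262). The top view shows the hinge cap at (356,178), the grip at (398,222), the pad at (420,260), the lid at (392,168) and the clip at (430,148). I'll fit the chopper pose to these pixels.

```bash
cat > h.py <<'E'
from bench import env
import numpy as np,cv2
from scipy.optimize import least_squares
from scipy.spatial.transform import Rotation as R
def proj(c,P):
    m=env.camera_model(c);f=240/np.tan(np.radians(m["vfov"]/2))
    K=np.array([[f,0,m["cx"]],[0,f,m["cy"]],[0,0,1.]])
    return cv2.projectPoints(np.array(P,float),np.array(m["rvec"],float),np.array(m["tvec"],float),K,None)[0][:,0]
def pts(p):
    x,y,a,b=p
    L=np.array([[.05,.085,.205],[.05-.125*np.cos(b),.085-.125*np.sin(b),.242],[-.1494,0,.116],[.05,0,.185],[.05,-.088,.206]])
    c,s=np.cos(a),np.sin(a)
    return np.c_[x+c*L[:,0]-s*L[:,1],y+s*L[:,0]+c*L[:,1],L[:,2]]
E
python3 - <<'E'
from h import *
obs={"top":[[356,177],[398,221],[420,260],[393,168],[430,148]],"scene":[[285,258],[268,206],[257,210],[248,262],[209,262]]}
f=lambda p:np.concatenate([(proj(c,pts(p))-obs[c]).ravel() for c in obs])
s=least_squares(f,[.62,-.08,.2,.2],loss="soft_l1")
print(s.x,np.round(f(s.x).reshape(-1,2),1).tolist());print(np.round(pts(s.x),3))
st=env.state();print(R.from_quat(st["orientation"]).as_matrix().round(3))
print(env.camera_model("wrist"))
E
```

```text
[ 0.60659244 -0.09715768  0.34219034  0.34687764] [[-2.4, 0.6], [-0.6, -1.3], [-0.5, -2.9], [-2.8, -1.7], [0.8, 0.8], [0.3, -1.1], [-0.0, -1.5], [-1.0, 0.0], [-0.4, -0.5], [-2.2, -6.0]]
[[ 0.625 -0.     0.205]
 [ 0.529 -0.08   0.242]
 [ 0.466 -0.147  0.116]
 [ 0.654 -0.08   0.185]
 [ 0.683 -0.163  0.206]]
[[ 0.97   0.242  0.   ]
 [ 0.242 -0.97  -0.   ]
 [-0.     0.    -1.   ]]
{'vfov': 65.70646984690485, 'cx': 316.2875322672845, 'cy': 237.84343989359297, 'mount': array([[ 5.22104606e-05, -9.49683829e-01, -3.13210188e-01,
         8.02952078e-02],
       [ 9.99999636e-01,  3.16206851e-04, -7.92075422e-04,
         1.37943895e-03],
       [ 8.51260427e-04, -3.13210032e-01,  9.49683500e-01,
        -6.85899087e-02],
       [ 0.00000000e+00,  0.00000000e+00,  0.00000000e+00,
         1.00000000e+00]])}
```

Request:
jog_arm --series '[[[31, -23, -8, 0, 0, 0, 0.3], [31, -23, -8, 0, 0, 0, 0.3], [31, -23, -8, 0, 0, 0, 0.3], [31, -23, -8, 0, 0, 0, 0.3], [31, -23, -8, 0, 0, 0, 0.3], [31, -23, -8, 0, 0, 0, 0.3], [31, -23, -8, 0, 0, 0, 0.3], [31, -23, -8, 0, 0, 0, 0.3]]]'

```text
clock: 1.6
position: [0.3361, -0.3179, 0.3685]
orientation: [0.993, 0.122, 0.0, 0.0]
ft_force: [-0.3, -0.5, 0.6]
grip_width: 0.0599
grasp_force: 0.0
```

Request:
jog_arm --series '[[[31, -23, 0, 0, 0, 0, 0.3], [31, -23, 0, 0, 0, 0, 0.3], [31, -23, 0, 0, 0, 0, 0.3], [31, -23, 0, 0, 0, 0, 0.3], [31, -23, 0, 0, 0, 0, 0.3], [31, -23, 0, 0, 0, 0, 0.3], [31, -23, 0, 0, 0, 0, 0.3], [31, -23, 0, 0, 0, 0, 0.3]]]'

```text
clock: 2.4
position: [0.5322, -0.0792, 0.368]
orientation: [0.993, 0.122, 0.0, 0.0]
ft_force: [0.6, -0.1, -0.5]
grip_width: 0.0595
grasp_force: 0.0
```

Request:
jog_arm --series '[[[0, 0, 0, 0, 0, -6.3, 0.3], [0, 0, 0, 0, 0, -6.3, 0.3], [0, 0, 0, 0, 0, -6.3, 0.3], [0, 0, 0, 0, 0, -6.3, 0.3], [0, 0, 0, 0, 0, 0, 0.3], [0, 0, 0, 0, 0, 0, 0.3]]]'

```text
clock: 3.0
position: [0.5313, -0.0806, 0.368]
orientation: [0.942, 0.335, 0.0, 0.0]
ft_force: [-0.4, 0.5, 0.3]
grip_width: 0.0597
grasp_force: 0.0
```

```bash
python3 - <<'E'
from h import *
s=env.state()
cv2.imwrite("pics/w1.png",env.capture("wrist")[:,:,::-1])
for t in ("brace_grip","paddle_pad"): print([(np.round(d["location"],4).tolist(),round(d["conf"],2)) for d in env.search_frame("wrist",t)[:2]])
print(s["clock"],s["position"],R.from_quat(s["orientation"]).as_matrix().round(3).tolist(),s["joints"],s["grip_width"])
E
```

```text
[([0.5732, -0.0456, 0.2046], 0.84)]
[([0.495, -0.1377, 0.1028], 0.75)]
3.0 [ 0.53134236 -0.08064639  0.36795173] [[0.776, 0.631, 0.0], [0.631, -0.776, -0.0], [-0.0, 0.0, -1.0]] [-1.71990824e-01  2.25851278e-01  1.53474284e+00 -8.45568874e-05
  1.38090790e+00  7.16544661e-01] 0.059674670210053994
```

View pics/w1.png

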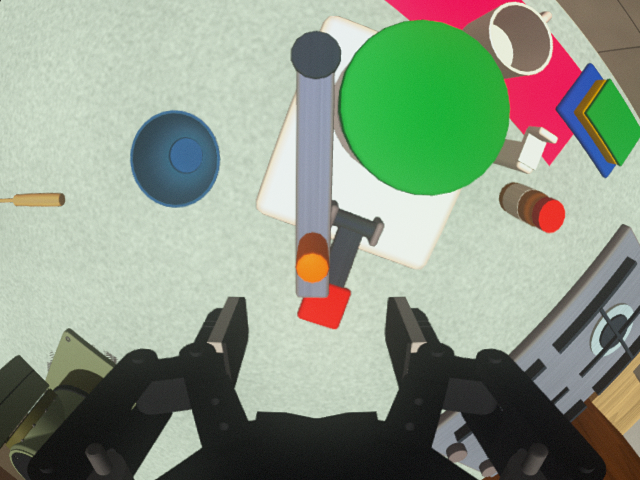

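The wrist picture shows the grip top at (313,268), the hinge cap at (316,55), the pad centre at (325,306), and the lid centre at (425,107). I'll refine the pose from these.

```bash
cat >> h.py <<'E'
def bp(s,u,v,z):
    m=env.camera_model("wrist");f=240/np.tan(np.radians(m["vfov"]/2));M=np.array(m["mount"])
    d=np.array([u-m["cx"],v-m["cy"]]);r=np.linalg.norm(d);t=r/f
    ray=np.r_[d/r*np.sin(t),np.cos(t)]
    A=R.from_quat(s["orientation"]).as_matrix()
    o=A@M[:3,3]+s["position"];w=A@M[:3,:3]@ray
    return o+w*(z-o[2])/w[2]
E
python3 - <<'E'
from h import *
s=env.state()
P=np.array([bp(s,*q) for q in [(316,55,.205),(312.5,268,.242),(325,306,.116),(425,107,.185),(541,134,.206)]])
print(P.round(4))
w=np.array([1,1,1,1,.3])[:,None]
f=lambda p:((pts(p)-P)[:,:2]*w*1000).ravel()
r=least_squares(f,[.607,-.097,.34,.35],loss="soft_l1",f_scale=3);print(r.x,f(r.x).round(1));print(pts(r.x).round(4))
A=R.from_quat(s["orientation"]).as_matrix();print((A.T@(pts(r.x)[1]-s["position"])*1000).round(1))
E
```

```text
[[ 0.6252 -0.0053  0.205 ]
 [ 0.5288 -0.0813  0.242 ]
 [ 0.4629 -0.1487  0.116 ]
 [ 0.6492 -0.0816  0.185 ]
 [ 0.6924 -0.1521  0.206 ]]
[ 0.60471379 -0.09913206  0.33420023  0.35747144] [-1.2  2.9 -1.  -0.8  0.7  0.5  2.8 -1.1 -3.5 -4.1]
[[ 0.6241 -0.0024  0.205 ]
 [ 0.5278 -0.0822  0.242 ]
 [ 0.4636 -0.1481  0.116 ]
 [ 0.6519 -0.0827  0.185 ]
 [ 0.6808 -0.1659  0.206 ]]
[ -3.7  -1.1 126. ]
```

Request:
jog_arm --series '[[[-1, 0, 20, 0, 0, 0, 0.3], [-1, 0, 20, 0, 0, 0, 0.3], [-1, 0, 20, 0, 0, 0, 0.3], [0, 0, 15, 0, 0, 0, 0.3], [0, 0, 10, 0, 0, 0, 0.4], [0, 0, 0, 0, 0, 0, 0.66], [0, 0, 0, 0, 0, 0, 0.66], [0, 0, 0, 0, 0, 0, 0.66]]]'

```text
clock: 3.95
position: [0.5296, -0.0826, 0.2839]
orientation: [0.942, 0.336, 0.001, 0.001]
ft_force: [0.0, -0.3, -0.2]
grip_width: 0.0293
grasp_force: 0.0
```

```bash
python3 - <<'E'
from h import *
s=env.state();print(s["position"],s["grip_width"],s["ft_force"],s["grasp_force"])
p0=s["position"][:2];A=R.from_quat(s["orientation"]).as_matrix();h=np.array([.6245,-.003])
yaw=np.arctan2(A[1,1],A[0,1]); n=24
print("r",np.linalg.norm(p0-h),"yaw",yaw)
fin=.334; d=fin-yaw   # tool y along tangent, end at seat (+ little)
print("turn deg",np.degrees(d),"per row",np.degrees(d)/16)
# target: constant body twist; radius pos
for k,N in ((1,16),):
    th=d/N; c=R.from_euler('z',th).as_matrix()[:2,:2]
    q=h+c@(p0-h); print("row shift tool", (A[:2,:2].T@(q-p0)*1000).round(2))
E
```

```text
[ 0.52955177 -0.08259908  0.28388821] 0.029291243762225038 [ 0.00623785 -0.3103363  -0.19821746] 0.0
r 0.12389987944193682 yaw -0.886324588122607
turn deg 69.91944853546589 per row 4.369965533466618
row shift tool [0.48 9.44]
```

Request:
jog_arm --series '[[[0.4, 9.4, 0, 0, 0, -4.37, 0.66], [0.4, 9.4, 0, 0, 0, -4.37, 0.66], [0.4, 9.4, 0, 0, 0, -4.37, 0.66], [0.4, 9.4, 0, 0, 0, -4.37, 0.66], [0.4, 9.4, 0, 0, 0, -4.37, 0.66], [0.4, 9.4, 0, 0, 0, -4.37, 0.66], [0.4, 9.4, 0, 0, 0, -4.37, 0.66], [0.4, 9.4, 0, 0, 0, -4.37, 0.66]]]'

```text
clock: 4.75
position: [0.5918, -0.1232, 0.2839]
orientation: [0.797, 0.604, 0.001, 0.001]
ft_force: [-0.0, -0.1, -0.4]
grip_width: 0.0288
grasp_force: 0.0
```

Request:
jog_arm --series '[[[0.4, 9.4, 0, 0, 0, -4.37, 0.66], [0.4, 9.4, 0, 0, 0, -4.37, 0.66], [0.4, 9.4, 0, 0, 0, -4.37, 0.66], [0.4, 9.4, 0, 0, 0, -4.37, 0.66], [0.4, 9.4, 0, 0, 0, -4.37, 0.66], [0.4, 9.4, 0, 0, 0, -4.37, 0.66], [0.4, 9.4, 0, 0, 0, -4.37, 0.66], [0.4, 9.4, 0, 0, 0, -4.37, 0.66]]]'

```text
clock: 5.55
position: [0.666, -0.1206, 0.2838]
orientation: [0.579, 0.816, 0.0, 0.001]
ft_force: [-0.6, -0.0, 0.9]
grip_width: 0.0292
grasp_force: 0.0
```

```bash
python3 - <<'E'
from h import *
s=env.state();print(s["position"],s["grip_width"],s["ft_force"],s["grasp_force"],s["orientation"])
cv2.imwrite("pics/w2.png",env.capture("wrist")[:,:,::-1])
E
```

```text
[ 0.66596112 -0.12055074  0.28384224] 0.029166445865905225 [-0.59574653 -0.01515477  0.87722882] 0.0 [5.78506572e-01 8.15677277e-01 2.84107182e-04 8.02830975e-04]
```

View pics/w2.png

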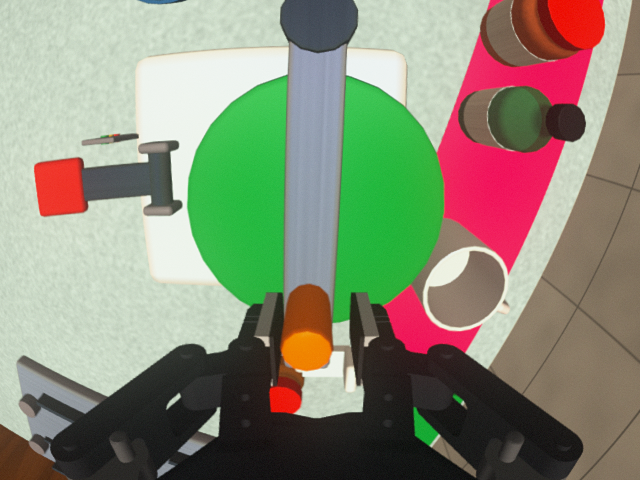

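The brace lies across the lid next to the clip, with the grip at (307,350) against the trailing finger. I'll push a little further so it is certainly seated.

Request:
jog_arm --series '[[[0, 3, 0, 0, 0, 0, 0.66], [0, 2, 0, 0, 0, 0, 0.66], [0, 1, 0, 0, 0, 0, 0.66], [0, 0, 0, 0, 0, 0, 0.66]]]'

```text
clock: 6.0
position: [0.6708, -0.1185, 0.2831]
orientation: [0.58, 0.815, -0.0, 0.0]
ft_force: [-0.1, -0.3, -0.1]
grip_width: 0.0289
grasp_force: 0.0
```

```bash
python3 - <<'E'
from h import *
s=env.state()
cv2.imwrite("pics/w3.png",cv2.resize(env.capture("wrist")[200:420,200:440,::-1],None,fx=2.5,fy=2.5))
A=R.from_quat(s["orientation"]).as_matrix()
print(s["position"],s["ft_force"],A.T@s["ft_force"])
E
```

```text
[ 0.67083487 -0.11853778  0.28308576] [-0.12636461 -0.26491125 -0.0504821 ] [-0.2089242  -0.20614158  0.05050503]
```

View pics/w3.png

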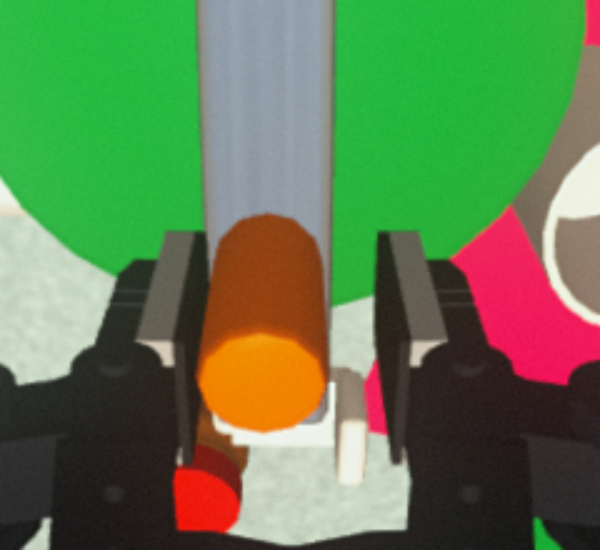

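Request:
jog_arm --series '[[[0, 2, 0, 0, 0, 0, 0.66], [0, 2, 0, 0, 0, 0, 0.66], [0, 1, 0, 0, 0, 0, 0.66], [0, 0, 0, 0, 0, 0, 0.66]]]'

```text
clock: 6.45
position: [0.6731, -0.1179, 0.2829]
orientation: [0.58, 0.815, -0.003, -0.003]
ft_force: [-9.3, -3.5, 3.3]
grip_width: 0.0287
grasp_force: 4.7
```

```bash
python3 - <<'E'
from h import *
s=env.state()
im=env.capture("wrist")
A=R.from_quat(s["orientation"]).as_matrix()
print(s["position"],A.T@s["ft_force"],A[:,1])
# orange blob bright top
hsv=cv2.cvtColor(im,cv2.COLOR_RGB2HSV);m=cv2.inRange(hsv,(8,150,190),(22,255,255));m[:, :250]=0;m[:,380:]=0
n,l,st,c=cv2.connectedComponentsWithStats(m);k=1+st[1:,4].argmax();print(c[k],st[k])
g=bp(s,*c[k],.242);h=np.array([.6245,-.003]);print(g)
for a in (.334,.342): print(np.arctan2(*(g[:2]-h)[::-1])+np.pi-a)
cv2.imwrite("pics/w4.png",im[:,:,::-1])
E
```

```text
[ 0.6731057  -0.11788615  0.28288639] [-0.2621884  -9.92471776 -3.22226513] [ 0.94479559  0.32756684 -0.00782648]
[303.14078283 352.06376263] [ 278  332   51   41 1584]
[ 0.66822941 -0.11959095  0.242     ]
1.5956256823231656
1.5876256823231656
```

View pics/w4.png

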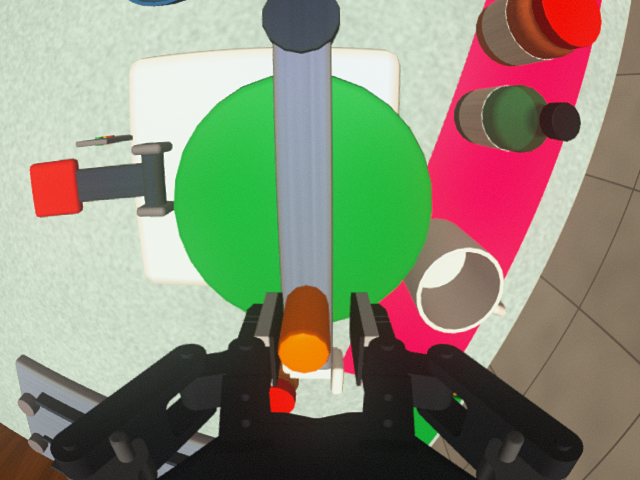

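The brace is at its stop: 10 N of resistance, measured angle about 1.59, and the bar is against the clip wall. I'll back off, rise, and locate the pad.

Request:
jog_arm --series '[[[0, -4, 0, 0, 0, 0, 0.5], [0, -3, 0, 0, 0, 0, 0.5], [0, 0, -10, 0, 0, 0, 0.5], [0, 0, -20, 0, 0, 0, 0.5], [0, 0, -25, 0, 0, 0, 0.5], [0, 0, -20, 0, 0, 0, 0.5], [0, 0, 0, 0, 0, 0, 0.5]]]'

```text
clock: 7.2
position: [0.6702, -0.1192, 0.3623]
orientation: [0.58, 0.815, 0.002, 0.004]
ft_force: [-0.4, -0.6, 0.5]
grip_width: 0.0429
grasp_force: 0.0
```

```bash
python3 - <<'E'
from h import *
s=env.state();im=env.capture("wrist");A=R.from_quat(s["orientation"]).as_matrix()
hsv=cv2.cvtColor(im,cv2.COLOR_RGB2HSV)
def blob(m):
    n,l,st,c=cv2.connectedComponentsWithStats(m);k=1+st[1:,4].argmax();return c[k],st[k]
m=cv2.inRange(hsv,(0,150,190),(4,255,255))|cv2.inRange(hsv,(176,200,190),(180,255,255));m[:,200:]=0
c,st=blob(m);p=bp(s,*c,.116);print(c,st,p)
o=cv2.inRange(hsv,(8,150,190),(22,255,255));o[:,:200]=0;o[:,420:]=0
c,st=blob(o);g=bp(s,*c,.242);print(c,st,g,np.arctan2(*(g[:2]-[.6245,-.003])[::-1])+np.pi-.337)
print(s["position"],s["ft_force"],A.T.round(3),"shift to pad",A.T@(p-s["position"])*1000)
cv2.imwrite("pics/w5.png",im[:,:,::-1])
E
```

```text
[100.88057041 170.9144385 ] [  80  148   42   47 1683] [ 0.46441533 -0.14612112  0.116     ]
[310.74278545 267.17440402] [294 252  34  31 797] [ 0.6681708  -0.12046286  0.242     ] 1.5897443896730443
[ 0.6702142  -0.11915954  0.36231737] [-0.40605807 -0.60037724  0.45499757] [[-0.328  0.945 -0.004]
 [ 0.945  0.328  0.007]
 [ 0.008 -0.001 -1.   ]] shift to pad [  43.05818062 -205.08412239  244.61979393]
```

Request:
jog_arm --series '[[[5.4, -26, 0, 0, 0, 0, 1], [5.4, -26, 0, 0, 0, 0, 1], [5.4, -26, 0, 0, 0, 0, 1], [5.4, -26, 0, 0, 0, 0, 1], [5.4, -26, 0, 0, 0, 0, 1], [5.4, -26, 0, 0, 0, 0, 1], [5.4, -26, 0, 0, 0, 0, 1], [5.4, -26, 0, 0, 0, 0, 1]]]'

```text
clock: 8.05
position: [0.4569, -0.1464, 0.3565]
orientation: [0.58, 0.815, -0.0, -0.001]
ft_force: [-0.0, -1.1, -0.7]
grip_width: -0.0002
grasp_force: 0.0
```

Request:
jog_arm --series '[[[0, 0, 20, 0, 0, 0, 1], [0, 0, 25, 0, 0, 0, 1], [0, 0, 25, 0, 0, 0, 1], [0, 0, 25, 0, 0, 0, 1], [0, 0, 25, 0, 0, 0, 1], [0, 0, 20, 0, 0, 0, 1], [0, 0, 10, 0, 0, 0, 1], [0, 0, 0, 0, 0, 0, 1]]]'

```text
clock: 8.85
position: [0.4574, -0.1462, 0.2061]
orientation: [0.58, 0.815, -0.001, -0.002]
ft_force: [-0.5, -0.5, -0.1]
grip_width: -0.0001
grasp_force: 0.0
```

```bash
python3 - <<'E'
from h import *
s=env.state();A=R.from_quat(s["orientation"]).as_matrix()
print(s["position"],s["ft_force"],s["grip_width"],A.T@(np.array([.464,-.147,.116])-s["position"])*1000)
cv2.imwrite("pics/w6.png",env.capture("wrist")[:,:,::-1])
E
```

```text
[ 0.45741326 -0.14616534  0.20614977] [-0.52614574 -0.47853397 -0.14908704] -6.023190583168302e-05 [-3.18055856  6.24253171 90.12201758]
```

View pics/w6.png

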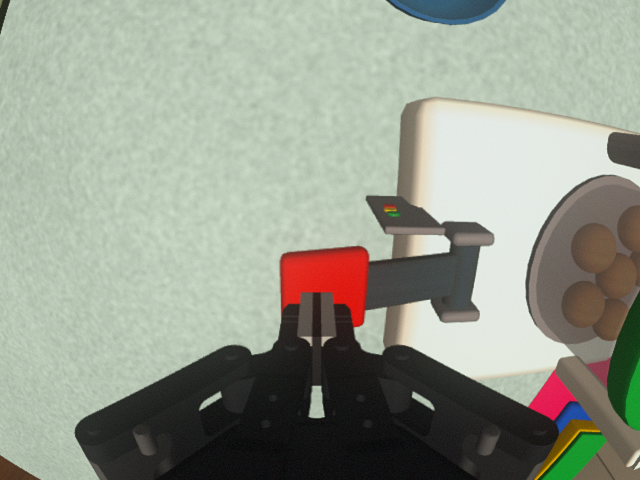

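The closed fingers are over the red pad at about (318,300), roughly centred, with nothing in the way. Now I'll press.

Request:
jog_arm --series '[[[-1, 2, 10, 0, 0, 0, 1], [-1, 1, 10, 0, 0, 0, 1], [0, 0, 9, 0, 0, 0, 1], [0, 0, 9, 0, 0, 0, 1], [0, 0, 8, 0, 0, 0, 1], [0, 0, 8, 0, 0, 0, 1], [0, 0, 6, 0, 0, 0, 1], [0, 0, 0, 0, 0, 0, 1]]]'

```text
clock: 9.7
position: [0.4618, -0.1475, 0.1473]
orientation: [0.58, 0.815, -0.0, -0.0]
ft_force: [-1.1, -1.1, 5.0]
grip_width: -0.0
grasp_force: 2.6
```

Request:
jog_arm --series '[[[0, 0, 2, 0, 0, 0, 1], [0, 0, 0, 0, 0, 0, 1], [0, 0, 0, 0, 0, 0, 1]]]'

```text
clock: 10.0
position: [0.4619, -0.1475, 0.1462]
orientation: [0.58, 0.815, 0.0, 0.0]
ft_force: [-1.2, -1.2, 6.9]
grip_width: -0.0001
grasp_force: 3.1
```

Request:
jog_arm --series '[[[0, 0, 1.5, 0, 0, 0, 1], [0, 0, 0, 0, 0, 0, 1], [0, 0, 0, 0, 0, 0, 1]]]'

```text
clock: 10.3
position: [0.4621, -0.1475, 0.145]
orientation: [0.58, 0.815, 0.0, 0.0]
ft_force: [-1.6, -0.2, 7.2]
grip_width: 0.0003
grasp_force: 3.7
```

Request:
jog_arm --series '[[[0, 0, 1.5, 0, 0, 0, 1], [0, 0, 0, 0, 0, 0, 1], [0, 0, 0, 0, 0, 0, 1]]]'

```text
clock: 10.6
position: [0.4622, -0.1474, 0.1437]
orientation: [0.58, 0.815, 0.0, 0.001]
ft_force: [-2.0, -0.3, 8.6]
grip_width: 0.0001
grasp_force: 4.3
```

Request:
jog_arm --series '[[[0, 0, 1.5, 0, 0, 0, 1], [0, 0, 0, 0, 0, 0, 1], [0, 0, 0, 0, 0, 0, 1]]]'

```text
clock: 10.9
position: [0.4624, -0.1474, 0.1423]
orientation: [0.58, 0.815, 0.0, 0.001]
ft_force: [-1.1, -0.4, 9.4]
grip_width: 0.0
grasp_force: 4.7
```

Request:
jog_arm --series '[[[0, 0, 1, 0, 0, 0, 1], [0, 0, 0, 0, 0, 0, 1], [0, 0, 0, 0, 0, 0, 1]]]'

```text
clock: 11.2
position: [0.4625, -0.1474, 0.142]
orientation: [0.58, 0.815, 0.001, 0.001]
ft_force: [-3.4, 1.3, 14.5]
grip_width: -0.0001
grasp_force: 7.2
```

Request:
jog_arm --series '[[[0, 0, 1, 0, 0, 0, 1], [0, 0, 0, 0, 0, 0, 1], [0, 0, 0, 0, 0, 0, 1]]]'

```text
clock: 11.5
position: [0.4626, -0.1474, 0.1418]
orientation: [0.58, 0.815, 0.001, 0.001]
ft_force: [-5.0, 1.1, 21.0]
grip_width: -0.0
grasp_force: 10.5
```

```bash
python3 - <<'E'
from h import *
s=env.state();print(s["position"],s["ft_force"],s["clock"])
a=env.capture("scene")[180:330,190:310,::-1]
b=env.capture("wrist")[:,:,::-1]
cv2.imwrite("pics/e.png",np.hstack([cv2.resize(a,(384,480)),cv2.resize(b[100:400,200:460],(416,480))]))
E
```

```text
[ 0.46256726 -0.14738673  0.14176693] [-5.02806465  1.10633661 21.03863356] 11.5
```

View pics/e.png

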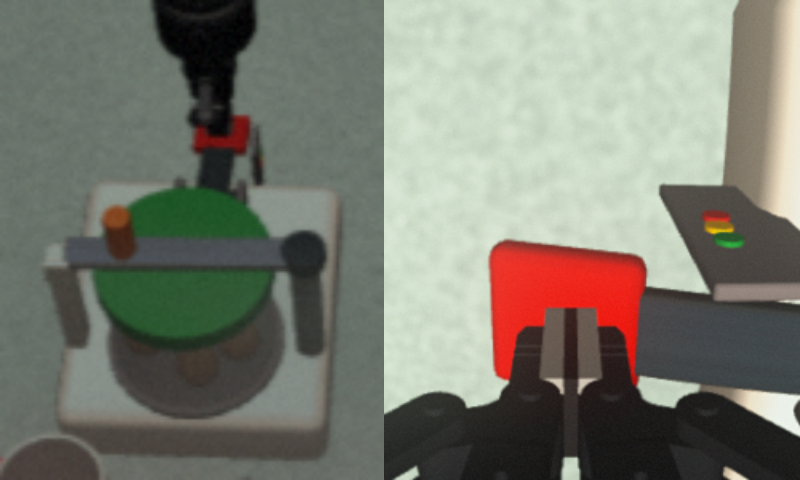

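The left crop shows the brace across the lid in the clip. The right crop shows the fingers on the pad, and the force rose sharply from 9 to 21 N, so the paddle is at its stop, past the third click. I'll hand the job in.

```bash
python3 -c "
from bench import env
print(env.job_done())"
```

```text
the job is handed in; nothing more can be done
None
```

The job is handed in: the brace is seated at the clip, and the closed fingers hold the red paddle down at its stop, past the third click, with about 21 N; the hand-in gave no verdict.

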